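# Shut the palette tin and stow it in its case

### The job

The show is closing: fold the open paint palette tin shut where it stands, then lift it and lower it, right way up and still shut, into the wide empty bay of the wooden brush case so that it lies flat on the bay's floor. Set it down rather than dropping it, and leave the two painted busts standing where they are.

Things in the scene. Friction and masses are not known exactly. Their poses are not given: they have to be found in the camera images.
- tin_mid (a point): Plain steel palette tin, loose, 0.2 to 0.4 kg, standing open with paint pans inside. Shut: 50 mm (x) by 110 mm (y) by 28 mm high (base 18, lid 10). This point is the centre of the shut tin, 14 mm above its underside; z up. Once shut it can be gripped from above across its 50 mm width. A smaller steel tin, 47 by 82 mm, already shut, is only a bystander.
- tin_lid (a joint): Tin's lid: 0 shut, 1.57 upright; starts at 1.7 to 2.1, leaning back; stop at 2.3. Hinge along y, 25 mm to +x of tin_mid, 18 mm above the underside. Lid 50 mm from hinge to free edge, 10 mm thick; the free edge swings up and over towards -x to shut. Stays where left; 0.02 to 0.035 N m moves it: push it over from behind near the free edge, then press down. The base stays put.
- case_in (a point): Centre of the wide bay's floor in the wooden brush case; z up. Bay 76 mm (x) by 136 mm (y) inside, floor 6 mm above the table, walls 6 mm thick, tops 36 mm above the table. Both long walls (+x and -x) have a finger notch down to the floor from y = -36 to +36 mm. A narrow bay with three brushes adjoins at +y. The case does not move.
- bust_a: Painted bust in a blue coat and tall black hat on a dark wood plinth, 52 by 52 mm foot, about 150 mm high, loose. Bystander near the middle, beyond the work. Origin at the centre of its underside.
- bust_b: Painted bust in a red coat and brimmed black hat on a dark wood plinth, 52 by 52 mm foot, about 140 mm high, loose. Bystander on the robot's left. Origin at the centre of its underside.
Mind the look-alikes: they are no part of the job. What is shaped like the part that bears case_in but green or purple is not meant.

How it is judged (in metres and radians):
On the way:
1. the palette tin's lid is folded shut while the tin is still outside the case (value of joint tin_lid below 0.17 rad and horizontal distance between tin_mid and case_in above 0.12 m), for 0.2 s.
At the end, for the whole second after the job is handed in: The tin lies at rest in the wide bay: its centre within 22 mm of the bay's centre in each direction and no more than 22 mm above the bay's floor (14 mm when flat), within 10 degrees of upright, its lid within 0.17 rad of shut (value of joint tin_lid below 0.17 rad and x of tin_mid in the frame of case_in between -0.022 and 0.022 m and y of tin_mid in the frame of case_in between -0.022 and 0.022 m and z of tin_mid in the frame of case_in below 0.022 m and angle between tin_mid's own z axis and vertical below 0.17 rad and linear speed of tin below 0.03 m/s); the robot touches nothing.
It fails at once if a bust is shifted more than 30 mm or tipped (distance of any of bust_a, bust_b from where it was at the start of the episode above 0.03 m or angle between any of bust_a, bust_b's own z axis and vertical above 0.35 rad).
It fails at once if the tin is dropped (falls free from more than about 40 mm) (linear speed of tin above 0.9 m/s and contact force between the fingers and tin below 0.05 N).
It also fails if it takes over 48 s, if anything falls off the work surface, if the arm or the gripper's body presses on something with over 40 N, if the wrist force passes 120 N, or if a joint passes its speed limit or range.

### The arm

A 6-joint arm with a two-finger parallel gripper is mounted at the origin on the work surface. World frame = base frame: x ahead of the robot, y to its left, z up, the work surface at z = 0. Lengths are in mm, angles in rad, forces in N, time in s.
With the tool pointing down it reaches from about 275 to 750 mm from the base axis. Payload 10.2 kg.
Tool frame: the origin (TCP) lies at the very end of the fingers, on their centre line; the grasp point (between the pads) lies 19 mm behind it (ctrl.grip_depth is the distance from the TCP to the grasp point, in mm); z points along the fingers, x is the direction in which the jaws open and shut, and the axes are right-handed (so a half turn about z gives the same grasp; the last joint's range is limited). The gripper opens to 85 mm and grips with 20 to 120 N. Pads are 22 mm wide; open, the fingers measure 114 mm over their backs; the gripper's body (76 mm by 85 mm) begins 54 mm behind the grasp point. The pads swing forward as they close: fully open they stand 13 mm farther back than shut.
Start: joints at [1.008, 0.313, 1.498, -0, 1.331, -0.223], TCP at [174.995, 494.983, 231.294] pointing down, gripper open.
Joint ranges: [-2.94, 2.94], [-0.97, 2.17], [0.19, 2.56], [-1.23, 4.37], [0.02, 3.11], [-2.88, 2.88]. Speed limits (rad/s): [2.39, 2.39, 3.01, 3.14, 3.14, 3.14].

### API

Orientations are given as a unit quaternion [w, x, y, z].
In Python, from rig import ctrl gives the robot as it stands.
- The arm moves only by the tool play_rows, never from a script. Its argument "motion" is a list of rows, each a list of 2 entries, a list of its own where there are three numbers: the shift along the tool's x, y, z in mm, then the turn, a rotation vector about the tool's x, y, z in degrees. A call has 1 to 20 rows; each row shifts and turns the commanded pose from where the row before left it, along the tool's axes as they then stand; what a row does not reach is not made up. A row lasts 1/12 s, in which the tool goes at most 41.7 mm and 7.16 degrees, less where a joint would pass 70% of its speed; a pose out of reach is approached as far as the arm can. A call with a gripper value outside its range is refused whole. "fingers" is the finger opening in mm, from 0 to 85.4, set as the call begins (left out, the last holds). The fingers move at their own pace and stop on an object; "squeeze" is the grip in N (left out, the last holds). Time passes only in rows, so rows that do not move let the fingers close. It gives the time, the measured TCP pose, the force and the opening at its end, in the units of the state.
- ctrl.sense(): the state, without advancing time (a new reading comes with each control period).
- ctrl.capture(name): name is "side" or "top" or "wrist"; returns the picture (480x640x3 uint8, red, green, blue); there is no depth.
- ctrl.get_calibration(name): a dict with "K" (3x3 intrinsics, pixels), "k1" (the pictures are not rectified: a ray, as slopes to the right and down, at radius r is drawn at 1 + k1 r^2 times it, then the intrinsics apply), "R" (3x3) and "t" (3): a world point X has camera coordinates R X + t; the wrist camera has in their place "tool_from_camera" (4x4, takes a point from camera to tool coordinates, whose origin is the TCP and whose axes are the tool frame's). Camera axes: x right, y down, z forward; pixel columns grow to the right and rows downward; lengths in mm; the calibration is good to about 2 mm. A picture is of the moment at which its call begins: read the wrist's pose just before it. get_calibration takes no time and is no camera call.
- ctrl.finish_job(): hands the job in, once; it reports no verdict.
Trained networks look in the newest picture that a camera, given by its name, has taken for a name from the list of things; names that differ only in an ending like _2 or _b are one class to them, and where a whole thing is asked for, a point or a joint stands for the part that bears it (a point fixed in the world has none). Each returns a list of dicts, best first, with "p" (0 to 1); they miss things now and then, are a little off and sometimes report something else, mostly with a low value. They report only what shows in the picture. A call takes as long as a camera call. They do not tell look-alikes from the thing itself.
- ctrl.spot_in(camera, name): "position" ([column, row] as shares, 0 to 1, of the picture: columns of its width, rows of its height, amid what is visible of it).
The state is a dict: "time_s": time; "joints": joint angles; "dq": joint speeds; "tau": joint torques, N m; "eef_pos": TCP position; "ee_rot": TCP orientation; "force": force on the tool from outside, world axes, zero at the start; "wrist_torque": the same for the moment, N m; "grip_width": opening from 0.0 (shut) to 1.0 (fully open).
Only numpy, scipy, OpenCV 4.12 (cv2) and the standard library are available. Lean on these libraries where they do the work, as an engineer would, in place of code of your own. Each camera call takes 0.05 s, during which the arm holds its last target. There are 200 camera calls.

## Working session

There is one attempt and no reset: what is moved stays moved. The work goes in short steps, Python scripts to look and compute and a tool call to move; the robot and the scene stay as the last step left them, time stands still between calls to the robot, and variables do not carry over. Pictures are saved under pics/ and viewed, about 8 in all and at most 12, crops included, and the job is handed in when it is done.

Besides the shell and the picture viewer there is one more tool, called after "Call:" as name(argument=value, ...), one argument or row to a line, values as JSON. play_rows: Moves the arm, as the interface text tells. Its arguments: {"type":"object","properties":{"motion":{"type":"array"},"fingers":{"type":"number"},"squeeze":{"type":"number"}},"required":["motion"]}

```bash
mkdir -p pics; cat > h.py <<'E'
import numpy as np, cv2, json
from rig import ctrl
def save(n,f,crop=None,scale=1):
    im=ctrl.capture(n) if isinstance(n,str) else n
    o=im if crop is None else im[crop[1]:crop[3],crop[0]:crop[2]]
    if scale!=1:o=cv2.resize(o,None,fx=scale,fy=scale,interpolation=cv2.INTER_CUBIC)
    cv2.imwrite('pics/'+f,o[:,:,::-1]); return im
def quat(q):
    from scipy.spatial.transform import Rotation as R
    return R.from_quat([q[1],q[2],q[3],q[0]]).as_matrix()
def cam(n,s=None):
    c=ctrl.get_calibration(n)
    K=np.array(c['K']);k=c['k1']
    if n=='wrist':
        s=s or ctrl.sense();T=np.eye(4);T[:3,:3]=quat(s['ee_rot']);T[:3,3]=s['eef_pos']
        W=T@np.array(c['tool_from_camera']);M=np.linalg.inv(W);R,t=M[:3,:3],M[:3,3]
    else:R,t=np.array(c['R']),np.array(c['t'])
    return K,k,R,t
def world(c,px,z):
    K,k,R,t=c
    u=cv2.undistortPoints(np.array(px,float).reshape(-1,1,2),K,np.array([k,0,0,0,0.])).reshape(-1,2)
    C=-R.T@t; d=np.c_[u,np.ones(len(u))]@R
    return C+d*((z-C[2])/d[:,2])[:,None]
def pix(c,X):
    K,k,R,t=c
    return cv2.projectPoints(np.array(X,float).reshape(-1,1,3),cv2.Rodrigues(R)[0],t,K,np.array([k,0,0,0,0.]))[0].reshape(-1,2)
E
python3 - <<'E'
from h import *
save('top','top0.png');save('side','side0.png')
s=ctrl.sense();print(s)
for n in('top','side'):
    c=cam(n);print(n,-c[2].T@c[3],c[0].tolist(),c[1])
    for o in('tin_mid','case_in','bust_a','bust_b'):
        print(n,o,[(np.round(np.array(d['position'])*[640,480]),d['p']) for d in ctrl.spot_in(n,o)])
E
```

```text
{'time_s': 0.1, 'joints': array([ 1.00757864e+00,  3.13376366e-01,  1.49837640e+00,  1.32669547e-05,
        1.33103263e+00, -2.23403114e-01]), 'dq': array([ 0.00017353, -0.00251992, -0.00080813, -0.00073049,  0.00054017,
        0.00126909]), 'tau': array([ 3.67447617e-03, -4.12897503e+01, -2.60140729e+01, -1.00975712e-04,
        3.02623332e-03, -3.13632256e-05]), 'eef_pos': array([174.86544123, 494.76402496, 230.7956041 ]), 'ee_rot': array([ 2.21930745e-04,  8.16490899e-01,  5.77357997e-01, -5.53576681e-04]), 'force': array([-0.48256662, -0.83001738, -0.53210152]), 'wrist_torque': array([-0.00441674, -0.01773221, -0.07262697]), 'grip_width': 0.9994123283622008}
top [ 325.63115705   97.65228547 1171.2482451 ] [[483.4667332546827, 0.0, 314.00626540158106], [0.0, 483.4667332546827, 242.43015540795292], [0.0, 0.0, 1.0]] -0.12154908517666195
top tin_mid [(array([456., 238.]), 0.61), (array([173., 281.]), 0.31)]
top case_in [(array([278., 242.]), 0.88), (array([269., 349.]), 0.8), (array([282., 149.]), 0.78)]
top bust_a [(array([172., 280.]), 0.79), (array([356., 160.]), 0.73), (array([457., 227.]), 0.32)]
top bust_b [(array([172., 280.]), 0.79), (array([356., 160.]), 0.73), (array([457., 227.]), 0.32)]
side [ 138.35527754 -321.38184143  729.13914925] [[436.3427641720364, 0.0, 317.2121415921644], [0.0, 436.3427641720364, 239.36046048430197], [0.0, 0.0, 1.0]] -0.08033646879323889
side tin_mid [(array([445., 345.]), 0.68)]
side case_in [(array([286., 225.]), 0.98), (array([185., 283.]), 0.87), (array([359., 177.]), 0.85)]
side bust_a [(array([178., 180.]), 0.96), (array([411., 211.]), 0.75)]
side bust_b [(array([178., 180.]), 0.96), (array([411., 211.]), 0.75)]
```

View pics/top0.png

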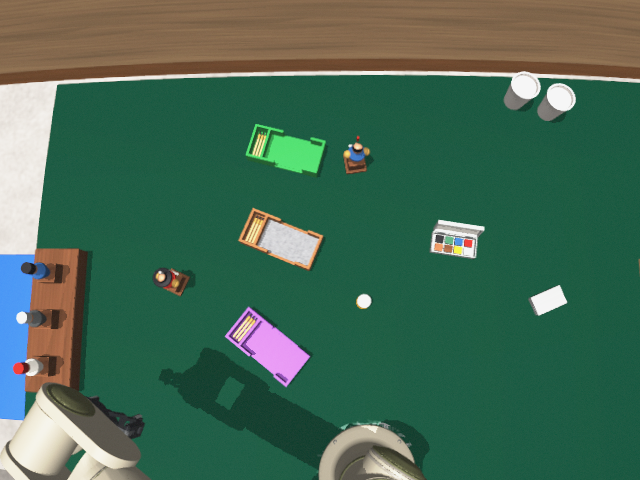

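View pics/side0.png

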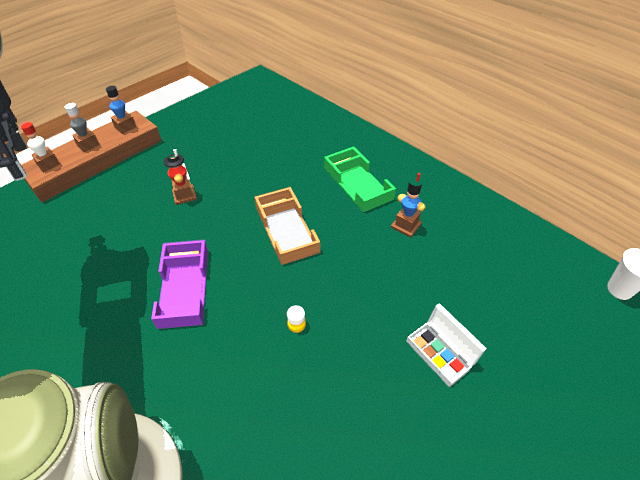

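Open tin: top (456,240), side (445,345); the shut white tin at top (548,300) is the bystander. Cases: wood at top (281,240), green at (287,150), purple at (268,347). The wooden one with the grey bay floor fits the description. I'll confirm in one enlarged montage.

```bash
python3 - <<'E'
from h import *
t=cv2.imread('pics/top0.png');s=cv2.imread('pics/side0.png')
def c(i,x,y):
    o=cv2.resize(i[y:y+75,x:x+100],(400,300),interpolation=cv2.INTER_CUBIC)
    for k in range(0,100,20):cv2.putText(o,str(x+k),(k*4,8),0,.3,(0,255,255),1);cv2.line(o,(k*4,0),(k*4,4),(0,255,255),1)
    for k in range(10,75,10):cv2.putText(o,str(y+k),(0,k*4),0,.3,(0,255,255),1)
    return o
m=np.vstack([np.hstack([c(t,408,205),c(t,231,202)]),np.hstack([c(s,397,303),c(s,240,188)])])
cv2.imwrite('pics/mont.png',m)
E
```

```text
(no output)
```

View pics/mont.png

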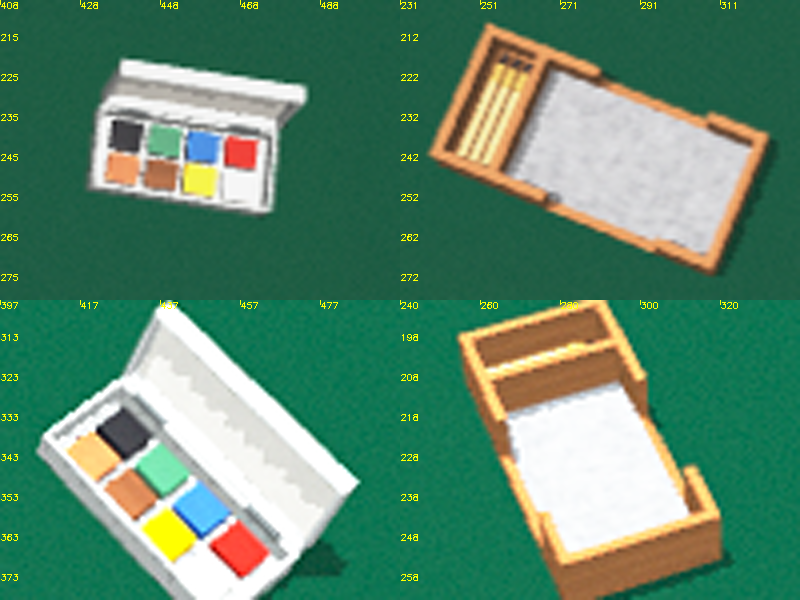

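The crops show the open tin with its pans (top view: front edge (431,251)–(476,258), hinge side (434,231)–(477,236)) and the wooden case (rim corners (253,208), (239,241), (323,236), (310,269.5)). Both are the ones meant.

```bash
python3 - <<'E'
from h import *
ct=cam('top');cs=cam('side')
T=lambda x,y:(408+x/4,205+y/4)
t=world(ct,[T(92,186),T(271,211),T(104,105),T(279,127)],18)
print('tin18 FL FR BL BR\n',t.round(),t.mean(0))
l=world(ct,[T(122,60),T(306,88)],65);print('lid',l.round())
S=lambda x,y:(397+x/4,303+(y-300)/4)
t2=world(cs,[S(40,440),S(128,378),S(355,480)],18);print('side tin FL BL (lid R @65)',t2.round(),world(cs,[S(165,305),S(355,482)],65).round())
C=lambda x,y:(231+(x-400)/4,202+y/4)
c=world(ct,[C(488,24),C(432,155),C(768,135),C(715,270)],36);print('case +x+y,-x+y,+x-y,-x-y\n',c.round())
D=lambda x,y:(240+(x-400)/4,188+(y-300)/4)
c2=world(cs,[D(720,515),D(563,560),D(610,300),D(460,337)],36);print('side +x-y,-x-y, +x+y,-x+y\n',c2.round())
for q in(c,c2[[2,3,0,1]]):
    mid=(q[2]+q[3])/2;u=((q[0]+q[1])/2-mid);print(np.linalg.norm(u),np.linalg.norm(q[2]-q[3]));u/=np.linalg.norm(u);print('centre',mid+74*u,'y-axis',np.degrees(np.arctan2(u[1],u[0])))
for a,b in((0,1),(2,3)):
    v=t[a]-t[b];print('tin y axis',np.linalg.norm(v),np.degrees(np.arctan2(v[1],v[0])))
for n,p in(('bustA',(356,168)),('bustB',(176,285)),):print(n,world(ct,[p],10).round())
E
```

```text
tin18 FL FR BL BR
 [[ 518. -160.   18.]
 [ 502. -270.   18.]
 [ 568. -170.   18.]
 [ 554. -278.   18.]] [ 535.64689258 -219.51011685   18.        ]
lid [[ 585. -171.   65.]
 [ 568. -280.   65.]]
side tin FL BL (lid R @65) [[ 518. -163.   18.]
 [ 573. -172.   18.]
 [ 603. -277.   18.]] [[ 587. -171.   65.]
 [ 571. -280.   65.]]
case +x+y,-x+y,+x-y,-x-y
 [[623. 272.  36.]
 [542. 303.  36.]
 [554. 101.  36.]
 [473. 133.  36.]]
side +x-y,-x-y, +x+y,-x+y
 [[557. 101.  36.]
 [479. 136.  36.]
 [629. 264.  36.]
 [546. 302.  36.]]
184.05080593467025 87.22985458469817
centre [541.24619941 185.56808376  36.        ] y-axis 67.78961132382251
178.759301526269 86.00978415237978
centre [546.73966591 186.4291473   36.        ] y-axis 67.21555856779204
tin y axis 110.55725336321696 81.79565483463342
tin y axis 108.85427412947989 82.65924090622411
bustA [[733.  18.  10.]]
bustB [[438. 461.  10.]]
```

Call:
play_rows(
  motion=[
    [[-22,27,2],[0,0,0]],
    [[-22,27,2],[0,0,0]],
    [[-22,27,2],[0,0,0]],
    [[-22,27,2],[0,0,0]],
    [[-22,27,2],[0,0,0]],
    [[-22,27,2],[0,0,0]],
    [[-22,27,2],[0,0,0]],
    [[-22,27,2],[0,0,0]],
    [[-22,27,2],[0,0,0]],
    [[-22,27,2],[0,0,0]],
    [[-22,27,2],[0,0,0]],
    [[-22,27,2],[0,0,0]],
    [[-22,27,2],[0,0,0]],
    [[-22,27,2],[0,0,0]],
    [[-22,27,2],[0,0,0]],
    [[-22,27,2],[0,0,0]],
    [[-22,27,2],[0,0,0]],
    [[-22,27,2],[0,0,0]],
    [[-22,27,2],[0,0,0]],
    [[-22,27,2],[0,0,0]],
  ],
  fingers=0,
)

```text
time_s: 2.17
eef_pos: [538.1, -101.5, 191.2]
ee_rot: [0.0, 0.817, 0.577, 0.0]
force: [-0.0, 0.3, 0.7]
grip_width: -0.002
```

Call:
play_rows(
  motion=[
    [[-25,28,2],[0,0,0]],
    [[-25,28,2],[0,0,0]],
    [[-25,28,2],[0,0,0]],
    [[-24,28,3],[0,0,0]],
    [[0,0,0],[0,0,7.12]],
    [[0,0,0],[0,0,7.12]],
    [[0,0,0],[0,0,7.12]],
    [[0,0,0],[0,0,7.12]],
    [[0,0,0],[0,0,7.12]],
    [[0,0,0],[0,0,7.12]],
    [[0,0,0],[0,0,7.12]],
    [[0,0,0],[0,0,7.12]],
    [[0,0,0],[0,0,7.12]],
    [[0,0,0],[0,0,7.12]],
    [[0,0,0],[0,0,7.12]],
    [[0,0,0],[0,0,0]],
    [[0,0,0],[0,0,0]],
  ],
)

```text
time_s: 3.58
eef_pos: [610.0, -230.5, 182.2]
ee_rot: [-0.0, 0.998, -0.066, -0.0]
force: [0.2, -0.4, 0.4]
grip_width: -0.002
```

```bash
cat >> h.py <<'E'
def st():
    s=ctrl.sense();R=quat(s['ee_rot']);print('t',s['time_s'],'pos',s['eef_pos'].round(1),'xang',np.degrees(np.arctan2(R[1,0],R[0,0])).round(2),'tilt',np.degrees(np.arccos(-R[2,2])).round(2),'F',np.round(s['force'],1),'w',s['grip_width']);return s,R
def togo(X,ang):
    s,R=st();d=R.T@(np.array(X)-s['eef_pos']);a=np.degrees(np.arctan2(R[1,0],R[0,0]))
    print('shift tool',d.round(1),'turn z',round(a-ang,2))
E
python3 - <<'E'
from h import *
st();save('wrist','w1.png');save('top','t1.png')
E
```

```text
t 3.5833 pos [ 610.  -230.5  182.2] xang -7.58 tilt 0.01 F [ 0.2 -0.4  0.4] w -0.001911856318472146
```

View pics/w1.png

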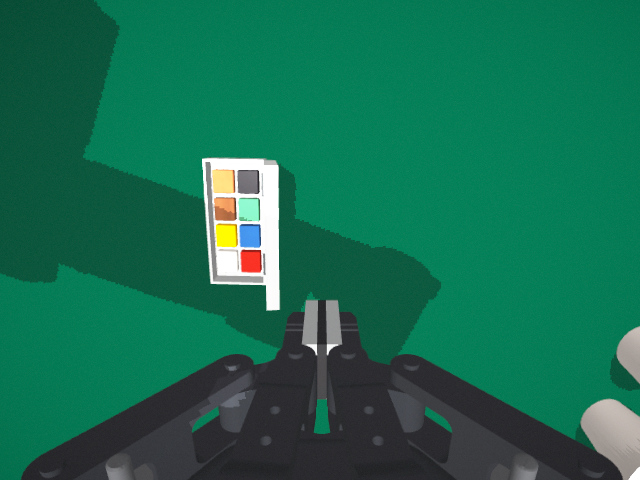

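The wrist view shows the tin with its front edge at (203,158)–(211,284), the lid's free edge at about x=266–279, and the closed fingers at (322,300).

```bash
python3 - <<'E'
from h import *
c=cam('wrist');f=world(c,[(203,158),(211.5,284)],18);l=world(c,[(278,162),(279,309)],64)
print(f.round(1),l.round(1))
v=f[0]-f[1];print(np.linalg.norm(v),np.degrees(np.arctan2(v[1],v[0])));a=np.arctan2(v[1],v[0])-np.pi/2
print('centre',f.mean(0)[:2]+25*np.array([np.cos(a),np.sin(a)]))
w=l[0]-l[1];print('lid',np.linalg.norm(w),np.degrees(np.arctan2(w[1],w[0])),l.mean(0))
E
```

```text
[[ 521.6 -162.1   18. ]
 [ 504.3 -271.6   18. ]] [[ 587.4 -171.    64. ]
 [ 569.5 -281.7   64. ]]
110.82776566424045 80.99094014422239
centre [ 537.6320436  -220.78567659]
lid 112.08127762582819 80.78810929229233 [ 578.46854943 -226.36575001   64.        ]
```

Call:
play_rows(
  motion=[
    [[0,1,21],[0,0,0.9]],
    [[0,0,21],[0,0,0]],
    [[0,0,21],[0,0,0]],
    [[0,0,21],[0,0,0]],
    [[0,0,21],[0,0,0]],
    [[0,0,21],[0,0,0]],
    [[0,0,0],[0,0,0]],
    [[0,0,0],[0,0,0]],
  ],
)

```text
time_s: 4.35
eef_pos: [609.7, -231.3, 56.0]
ee_rot: [-0.0, 0.997, -0.075, -0.001]
force: [-0.7, 0.1, 0.9]
grip_width: -0.002
```

Call:
play_rows(
  motion=[
    [[-5.6,0,0],[0,0,0]],
    [[-5.6,0,0],[0,0,0]],
    [[-4.3,0,-1.3],[0,0,0]],
    [[-4.3,0,-1.3],[0,0,0]],
    [[-4.3,0,-1.3],[0,0,0]],
    [[-5.3,0,-0.3],[0,0,0]],
    [[-5.3,0,-0.3],[0,0,0]],
    [[-5.3,0,-0.3],[0,0,0]],
    [[-4.2,0,1.3],[0,0,0]],
    [[-4.2,0,1.3],[0,0,0]],
    [[-4.2,0,1.3],[0,0,0]],
    [[-3.5,0,2.3],[0,0,0]],
    [[-3.5,0,2.3],[0,0,0]],
    [[-3.5,0,2.3],[0,0,0]],
    [[0,0,0],[0,0,0]],
  ],
)

```text
time_s: 5.6
eef_pos: [546.6, -221.6, 49.6]
ee_rot: [-0.0, 0.997, -0.076, -0.001]
force: [0.4, -0.9, -0.3]
grip_width: -0.001
```

```bash
python3 - <<'E'
from h import *
st();a=save('wrist','w2.png');b=ctrl.capture('side')[290:390,375:510]
o=np.hstack([cv2.resize(a,(400,300)),cv2.resize(b,(400,300))]);save(o,'m2.png')
E
```

```text
t 5.6 pos [ 546.6 -221.6   49.6] xang -8.7 tilt 0.1 F [ 0.4 -0.9 -0.3] w -0.0011965037333226951
```

View pics/m2.png

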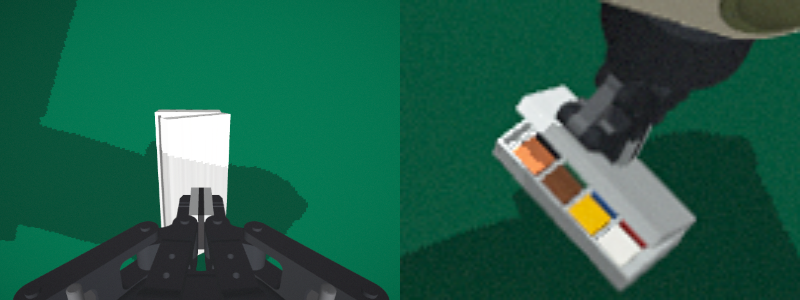

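The lid is partly over and the tip rests on its outer face, so I'll carry on along the arc and press.

Call:
play_rows(
  motion=[
    [[-2.7,0,3.2],[0,0,0]],
    [[-2.7,0,3.2],[0,0,0]],
    [[-2.6,0,3.2],[0,0,0]],
    [[-2.3,0,3],[0,0,0]],
    [[-2.3,0,3],[0,0,0]],
    [[0,0,3],[0,0,0]],
    [[0,0,1.5],[0,0,0]],
    [[0,0,1],[0,0,0]],
    [[0,0,0],[0,0,0]],
  ],
)

```text
time_s: 6.45
eef_pos: [535.1, -220.0, 29.0]
ee_rot: [-0.0, 0.997, -0.076, -0.0]
force: [-0.3, -0.9, -0.4]
grip_width: -0.003
```

Call:
play_rows(
  motion=[
    [[0,0,1],[0,0,0]],
    [[0,0,1],[0,0,0]],
    [[0,0,0.5],[0,0,0]],
    [[0,0,0],[0,0,0]],
  ],
)

```text
time_s: 6.78
eef_pos: [535.3, -220.2, 28.0]
ee_rot: [0.0, 0.997, -0.076, 0.0]
force: [-4.8, 2.8, 11.0]
grip_width: -0.002
```

Contact at z=28 with 11 N means the lid is shut. I'll back off, open the fingers, and look.

Call:
play_rows(
  motion=[
    [[0,0,-5],[0,0,0]],
    [[0,0,-15],[0,0,0]],
    [[0,5,-25],[0,0,0]],
    [[0,15,-25],[0,0,0]],
    [[0,15,-25],[0,0,0]],
    [[0,15,-25],[0,0,0]],
    [[0,10,-20],[0,0,0]],
    [[0,10,-10],[0,0,0]],
    [[0,0,0],[0,0,0]],
    [[0,0,0],[0,0,0]],
  ],
  fingers=85,
)

```text
time_s: 7.62
eef_pos: [524.4, -289.3, 176.5]
ee_rot: [-0.0, 0.997, -0.076, 0.0]
force: [-0.5, 0.5, -0.3]
grip_width: 0.994
```

```bash
python3 - <<'E'
from h import *
st();im=save('wrist','w3.png')
m=(im.min(2)>150).astype('uint8');n,l,s,c=cv2.connectedComponentsWithStats(m)
w=cam('wrist')
for i in range(1,n):
    if s[i][4]>800:
        p=np.argwhere(l==i)[:,::-1].astype('float32');r=cv2.minAreaRect(p);print(s[i],r)
        b=world(w,cv2.boxPoints(r),28);print(b.round(1),b.mean(0).round(1))
E
```

```text
t 7.6167 pos [ 524.4 -289.3  176.5] xang -8.72 tilt 0.01 F [-0.5  0.5 -0.3] w 0.9941119309820303
[ 289   63   71  149 9954] ((324.0, 137.0), (148.0, 70.0), 90.0)
[[ 519.5 -162.3   28. ]
 [ 569.3 -169.9   28. ]
 [ 555.8 -277.7   28. ]
 [ 500.6 -269.3   28. ]] [ 536.3 -219.8   28. ]
[ 197  361   65   76 2483] ((222.5960693359375, 402.77947998046875), (73.17437744140625, 42.98877716064453), 52.594642639160156)
[[ 370.7 -420.7   28. ]
 [ 410.5 -396.7   28. ]
 [ 437.4 -468.2   28. ]
 [ 395.8 -496.4   28. ]] [ 403.6 -445.5   28. ]
```

View pics/w3.png

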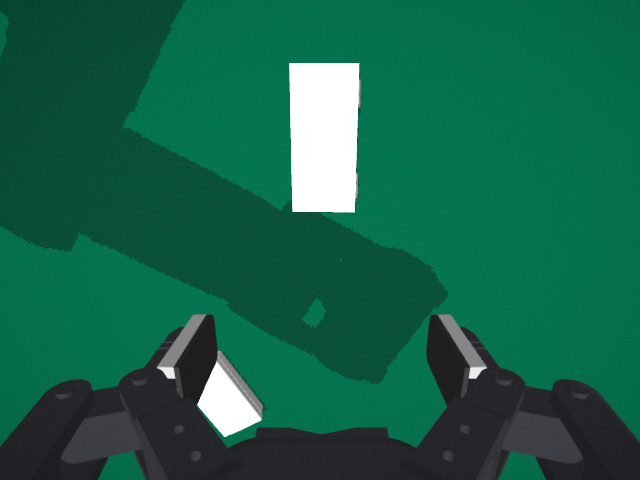

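The shut lid measures about 50×110 mm at (324,137), centred on world (536,−220) and aligned with the tool. Now to grip it.

Call:
play_rows(
  motion=[
    [[0.7,-23,10],[0,0,0]],
    [[0.7,-24,25],[0,0,0]],
    [[0,-23,30],[0,0,0]],
    [[0,0,30],[0,0,0]],
    [[0,0,25],[0,0,0]],
    [[0,0,20],[0,0,0]],
    [[0,0,16],[0,0,0]],
    [[0,0,11],[0,0,0]],
    [[0,0,5],[0,0,0]],
    [[0,0,0],[0,0,0]],
    [[0,0,0],[0,0,0]],
  ],
)

```text
time_s: 8.58
eef_pos: [536.7, -220.2, 5.1]
ee_rot: [0.0, 0.997, -0.076, 0.0]
force: [-0.4, -0.2, -0.2]
grip_width: 0.998
```

Call:
play_rows(
  motion=[
    [[0,0,0],[0,0,0]],
    [[0,0,0],[0,0,0]],
    [[0,0,0],[0,0,0]],
    [[0,0,0],[0,0,0]],
    [[0,0,0],[0,0,0]],
    [[0,0,0],[0,0,0]],
    [[0,0,0],[0,0,0]],
    [[0,0,0],[0,0,0]],
    [[0,0,0],[0,0,0]],
    [[0,0,0],[0,0,0]],
  ],
  fingers=30,
  squeeze=50,
)

```text
time_s: 9.42
eef_pos: [536.8, -220.5, 5.5]
ee_rot: [0.0, 0.997, -0.076, 0.0]
force: [-1.6, 0.3, 6.1]
grip_width: 0.576
```

Call:
play_rows(
  motion=[
    [[0,0,-4],[0,0,0]],
    [[0,0,-12],[0,0,0]],
    [[0,0,-20],[0,0,0]],
    [[0,0,-25],[0,0,0]],
    [[0,0,-25],[0,0,0]],
    [[0,0,-25],[0,0,0]],
    [[0,0,-25],[0,0,0]],
    [[0,0,-20],[0,0,0]],
    [[0,0,-9],[0,0,0]],
    [[0,0,0],[0,0,0]],
  ],
)

```text
time_s: 10.25
eef_pos: [537.1, -220.6, 172.0]
ee_rot: [0.001, 0.997, -0.076, 0.002]
force: [0.2, 0.1, -2.2]
grip_width: 0.575
```

Call:
play_rows(
  motion=[
    [[-3,-9,0],[0,0,0]],
    [[-6,-20,0],[0,0,0]],
    [[-7,-23,0],[0,0,0]],
    [[-7,-23,0],[0,0,0]],
    [[-7,-23,0],[0,0,0]],
    [[-7,-23,0],[0,0,0]],
    [[-7,-23,0],[0,0,0]],
    [[-7,-23,0],[0,0,0]],
    [[-7,-23,0],[0,0,0]],
    [[-7,-23,0],[0,0,0]],
    [[-7,-23,0],[0,0,0]],
    [[-7,-22,0],[0,0,3]],
    [[-5,-12,0],[0,0,5]],
    [[-2,-6,0],[0,0,5.7]],
    [[0,0,0],[0,0,0]],
    [[0,0,0],[0,0,0]],
  ],
)

```text
time_s: 11.58
eef_pos: [493.9, 66.2, 168.5]
ee_rot: [0.0, 0.981, -0.192, -0.001]
force: [0.9, 0.2, -1.9]
grip_width: 0.572
```

```bash
python3 - <<'E'
from h import *
st();save('wrist','w4.png')
E
```

```text
t 11.5833 pos [493.9  66.2 168.5] xang -22.18 tilt 0.14 F [ 0.9  0.2 -1.9] w 0.5721951529113916
```

View pics/w4.png

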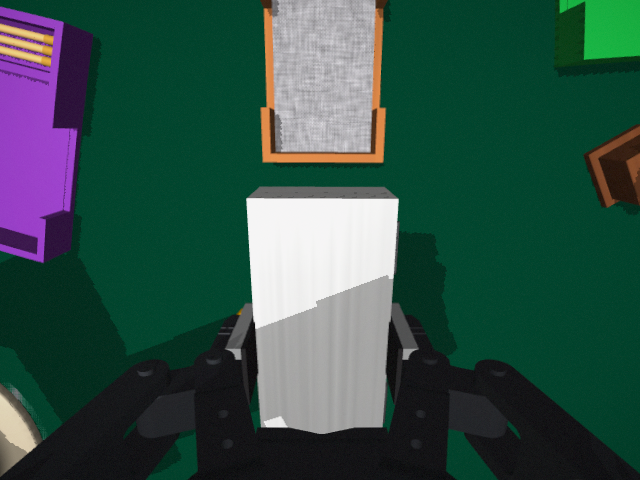

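The tin is held level and shut (its far edge at (247,199)–(398,199)). The wooden case's near rim corners are (262,162) and (384,162), square to the tool.

```bash
python3 - <<'E'
from h import *
c=cam('wrist');f=world(c,[(262,162),(384.5,162),(262,108),(385,108)],36)
v=f[1]-f[0];a=np.arctan2(v[1],v[0]);print(f.round(1),np.linalg.norm(v),np.degrees(a))
for n in (a,np.radians(-22.4)):
    C=f[:2].mean(0)[:2]+74*np.array([-np.sin(n),np.cos(n)]);print('centre',C)
e=world(c,[(247,199),(398,199)],168.5+23);print('tin far edge',e.round(1),np.linalg.norm(e[1]-e[0]),'mid',e.mean(0))
s,R=st();print('far edge in tool',R.T@(e.mean(0)-s['eef_pos']))
togo([*C,168.5],-22.4)
E
```

```text
[[474.6 132.9  36. ]
 [557.3  99.1  36. ]
 [490.2 166.8  36. ]
 [570.2 134.2  36. ]] 89.23000799236797 -22.201032953729896
centre [543.91734752 184.51056396]
centre [544.15510194 184.41305126]
tin far edge [[492.6 125.6 191.5]
 [537.9 107.1 191.5]] 48.92475329768008 mid [515.27387728 116.33021673 191.5       ]
t 11.6333 pos [494.1  65.7 168.8] xang -22.21 tilt 0.11 F [ 0.  -0.4 -3.8] w 0.575133882688703
far edge in tool [  0.40595273 -54.83345869 -22.75827585]
t 11.6333 pos [494.1  65.7 168.8] xang -22.21 tilt 0.11 F [ 0.  -0.4 -3.8] w 0.575133882688703
shift tool [   1.4 -128.8    0.2] turn z 0.19
```

Call:
play_rows(
  motion=[
    [[0.7,-12,0],[0,0,0.2]],
    [[0.7,-22,0],[0,0,0]],
    [[0,-26,0],[0,0,0]],
    [[0,-26,0],[0,0,0]],
    [[0,-24,0],[0,0,0]],
    [[0,-14,0],[0,0,0]],
    [[0,-5,4],[0,0,0]],
    [[0,0,15],[0,0,0]],
    [[0,0,20],[0,0,0]],
    [[0,0,20],[0,0,0]],
    [[0,0,20],[0,0,0]],
    [[0,0,16],[0,0,0]],
    [[0,0,10],[0,0,0]],
    [[0,0,5],[0,0,0]],
    [[0,0,0],[0,0,0]],
    [[0,0,0],[0,0,0]],
  ],
)

```text
time_s: 12.97
eef_pos: [545.9, 184.1, 60.2]
ee_rot: [-0.0, 0.981, -0.196, 0.0]
force: [0.2, -0.5, -2.5]
grip_width: 0.577
```

Call:
play_rows(
  motion=[
    [[0,0,6],[0,0,0]],
    [[0,0,6],[0,0,0]],
    [[0,0,6],[0,0,0]],
    [[0,0,5],[0,0,0]],
    [[0,0,5],[0,0,0]],
    [[0,0,5],[0,0,0]],
    [[0,0,4],[0,0,0]],
    [[0,0,3],[0,0,0]],
    [[0,0,2],[0,0,0]],
    [[0,0,0],[0,0,0]],
    [[0,0,0],[0,0,0]],
  ],
)

```text
time_s: 13.88
eef_pos: [545.6, 184.4, 17.8]
ee_rot: [-0.0, 0.981, -0.196, 0.0]
force: [-0.7, 1.0, -2.5]
grip_width: 0.574
```

Call:
play_rows(
  motion=[
    [[0,0,2],[0,0,0]],
    [[0,0,2],[0,0,0]],
    [[0,0,1.5],[0,0,0]],
    [[0,0,1],[0,0,0]],
    [[0,0,0],[0,0,0]],
    [[0,0,0],[0,0,0]],
  ],
)

```text
time_s: 14.38
eef_pos: [545.5, 184.4, 11.6]
ee_rot: [0.0, 0.981, -0.196, -0.0]
force: [-3.8, -1.5, 3.7]
grip_width: 0.575
```

The force has gone from −2.5 to +3.7 N at z=11.6, so the tin is on the floor. Releasing and retreating.

Call:
play_rows(
  motion=[
    [[0,0,0],[0,0,0]],
    [[0,0,0],[0,0,0]],
    [[0,0,0],[0,0,0]],
    [[0,0,0],[0,0,0]],
    [[0,0,0],[0,0,0]],
    [[0,0,0],[0,0,0]],
    [[0,0,0],[0,0,0]],
    [[0,0,0],[0,0,0]],
  ],
  fingers=85,
)

```text
time_s: 15.05
eef_pos: [545.5, 184.3, 11.2]
ee_rot: [-0.0, 0.981, -0.196, 0.0]
force: [-0.2, -0.1, -0.2]
grip_width: 0.991
```

Call:
play_rows(
  motion=[
    [[0,0,-4],[0,0,0]],
    [[0,0,-10],[0,0,0]],
    [[0,0,-20],[0,0,0]],
    [[0,0,-25],[0,0,0]],
    [[0,0,-25],[0,0,0]],
    [[0,10,-25],[0,0,0]],
    [[0,25,-25],[0,0,0]],
    [[0,30,-20],[0,0,0]],
    [[0,30,-10],[0,0,0]],
    [[0,20,0],[0,0,0]],
    [[0,0,0],[0,0,0]],
    [[0,0,0],[0,0,0]],
  ],
)

```text
time_s: 16.05
eef_pos: [501.4, 77.7, 176.2]
ee_rot: [-0.0, 0.98, -0.197, 0.001]
force: [-0.3, 0.5, 0.5]
grip_width: 0.997
```

```bash
python3 - <<'E'
from h import *
st();im=save('wrist','w5.png');b=ctrl.capture('side')[90:315,130:430]
save(np.hstack([cv2.resize(im,(400,300)),cv2.resize(b,(400,300))]),'m5.png')
m=(im.min(2)>225).astype('uint8');n,l,s,c=cv2.connectedComponentsWithStats(m);w=cam('wrist')
for i in range(1,n):
    if s[i][4]>1500:
        p=np.argwhere(l==i)[:,::-1].astype('float32');r=cv2.minAreaRect(p);q=world(w,cv2.boxPoints(r),34);print(s[i],q.round(1).tolist(),q.mean(0).round(1))
E
```

```text
t 16.05 pos [501.4  77.7 176.2] xang -22.68 tilt 0.08 F [-0.3  0.5  0.5] w 0.9971216807913267
[  284     0    74   155 10871] [[498.9, 144.8, 34.0], [540.8, 239.1, 34.0], [586.7, 220.1, 34.0], [549.3, 123.9, 34.0]] [543.9 182.   34. ]
```

View pics/m5.png

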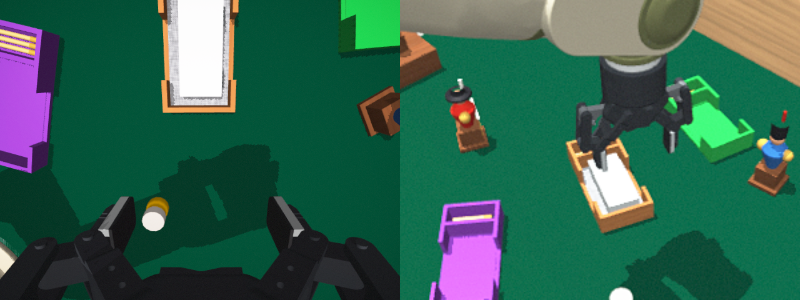

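The tin lies shut and flat inside the bay, within about 3 mm of the bay's centre. Both busts are standing and the gripper is clear.

```bash
python3 -c "
from rig import ctrl
print(ctrl.finish_job())"
```

```text
the job is handed in; nothing more can be done
None
```

I folded the tin's lid shut where it stood, then lifted the tin and lowered it into the wooden case's wide bay. I handed the job in at about 16 s; no verdict was reported.

- **Lid:** the closed fingers pushed it over from behind and pressed until they met 11 N at 28 mm, the tin's shut height. The wrist picture afterwards showed it closed.
- **Placing:** I gripped it at about 49 mm and lowered it until the floor took the weight (the force changed from −2.5 to +3.7 N). I opened the fingers only then.
- **Last checks:** the final pictures show the tin shut and flat in the bay. Its centre measures about (544, 182), against a bay centre of (544, 185), roughly 3 mm off. In the side view both busts are upright where they started, though I did not re-measure their positions. The gripper was clear with no force on it.

No check failed. The top, side and wrist views put the bay's centre up to 5 mm apart, well inside the 22 mm allowed.

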